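# Show the edge of the capper's spacer plate

## Task

The next bottles are shorter, so the capper needs its plain spacer plate, but it lies flat on the raised shelf and nobody can get fingers under it. With the fingertips push the plain plate (not the one with the raised ring) along the shelf towards the end nearest to it, until about a third of its length sticks out past that end and its edge can be taken from below. Leave it lying flat on the shelf, straight along it and not hanging over the front; never pick it up or tip it, and leave everything else where it is.

Things in the scene. Friction and masses are not known exactly. Their poses are not given: they have to be found in the camera images.
- shelf: Fixed raised shelf: plywood board 560 mm long (y axis), 180 mm deep (x axis), top 100 mm above the bench, on two brackets. A steel upstand (10 mm thick, 12 mm above the board) runs along its back edge (+x); front and both ends (280 mm either side of the middle) are open. Origin: on the bench under the board's middle. +x to the back, away from the robot; +y to the left end.
- spacer_plate: The plain plate to push: loose flat aluminium plate 140 mm long (y axis), 100 mm wide (x axis), 8 mm thick, about 0.3 kg, with a small screw hole at each end and nothing on top. It lies flat on the shelf in its left or its right half, its length roughly along the shelf. Origin: centre of the underside; z axis up.
- seat_plate: The other plate, not to be moved: same outline and thickness (140 x 100 x 8 mm) but with a raised steel ring of 84 mm diameter, 10 mm high, on top. It lies flat in the other half of the shelf. Origin: centre of the underside.
- cap_tin: Bystander: open round tin of crown caps, 54 mm diameter, 40 mm high, on the shelf near its middle, between the plates. Origin: centre of the underside.
- capping_bell: Bystander: stepped steel capping bell, 40 mm diameter, 62 mm high, upright on the bench in front of the left part of the shelf. Origin: centre of the underside.
- spanner: Bystander: steel spanner 170 mm long lying on the bench in front of the shelf.
- bottle_1: Bystander: capped tapered bottle, 72 mm diameter, 232 mm high, on the bench to the left of the shelf. Origin: centre of the underside.
- bottle_2: Bystander: as bottle_1, to the right of the shelf.
Mind the look-alikes: they are no part of the job. Leave any brown or green look-alike of the spacer_plate alone.

How it is judged:
By the outcome, as a careful person would: the job done as asked, in the order asked, and still so for the second after the job is handed in, with the robot touching nothing.
It also fails if it takes over 38 s, if anything falls off the work surface, if the arm or the gripper's body presses on something with over 40 N, if the wrist force passes 120 N, or if a joint passes its speed limit or range.

## Robot

A 6-joint arm with a two-finger parallel gripper is mounted at the origin on the work surface. World frame = base frame: x ahead of the robot, y to its left, z up, the work surface at z = 0. Lengths are in mm, angles in degrees, forces in N, time in s.
With the tool pointing down it reaches from about 425 to 1125 mm from the base axis. Payload 14.9 kg.
Tool frame: the origin (TCP) lies on the centre line of the jaws, within the pads' length; the fingertips stand 11 mm ahead of it and the grasp point (between the pads) lies 8 mm behind it; y points along the fingers, z is the direction in which the jaws open and shut, and the axes are right-handed (so a half turn about y gives the same grasp; the last joint's range is limited). The gripper opens to 91 mm and grips with 3 to 60 N. Pads are 32 mm wide; open, the fingers measure 118 mm over their backs; the gripper's body (76 mm by 178 mm) begins 60 mm behind the grasp point.
Start: joints at [-72.554, 21.709, 99.362, -0, 58.929, -1.908], TCP at [231.985, -660.455, 224.932] pointing down, gripper open.
Joint ranges: [-158.91, 158.91], [-42.39, 125.64], [0.06, 152.35], [-60.88, 240.88], [17.5, 164.5], [-176.32, 176.32]. Speed limits (degrees/s): [108.29, 108.29, 136.94, 180, 180, 180].

## Interface

Orientations are given as [roll, pitch, yaw] about the fixed x, y, z axes, in that order (R = Rz(yaw) Ry(pitch) Rx(roll)).
In Python, from plant import arm gives the robot as it stands.
- The arm moves only by the tool jog_arm, never from a script. Its argument "targets" is text: rows parted by semicolons, each of 7 numbers parted by spaces: the shift along the world's x, y, z normalised to -1 to 1, where 1 is 30 cm, then the turn, a rotation vector about the world's x, y, z normalised to -1 to 1, where 1 is pi rad, then the opening, from 0 (shut) to 1 (fully open). In form: dx dy dz wx wy wz grip; .... A call has exactly 5 rows; each row is the pose to reach, as a shift and turn from the pose commanded when the call began, turning the shorter way round; what a row does not reach only later rows make up. A row lasts 1/12 s, in which the tool goes at most 41.7 mm and 7.16 degrees, less where a joint would pass 70% of its speed; a pose out of reach is approached as far as the arm can. A call with a number of a shift or a turn outside -1 to 1 is refused whole. A call with a gripper value outside its range is refused whole. The fingers move at their own pace and stop on an object; "grip_force" is the grip in N (left out, the last holds). Time passes only in rows, so rows that repeat a pose let the fingers close, or fill a call up. It gives the time, the measured TCP pose, the force and the opening at its end, in the units of the state.
- arm.get_state(): the state, without advancing time (a new reading comes with each control period).
- arm.camera(name): name is "scene" or "side" or "wrist"; returns a dict with "pixels" (400x640x3 uint8, red, green, blue), "z_map" (400x640 float32, mm along the optical axis (not along the pixel's ray), 0 where there is no reading), "fx", "fy", "cx", "cy" (pixels), "R" (3x3) and "t" (3): a world point X has camera coordinates R X + t. Camera axes: x right, y down, z forward; pixel columns grow to the right and rows downward; lengths in mm; the calibration is good to about 2 mm. A picture is of the moment at which its call begins.
- arm.close_job(): hands the job in, once; it reports no verdict.
Trained networks look in the newest picture that a camera, given by its name, has taken for a name from the list of things; names that differ only in an ending like _2 or _b are one class to them, and where a whole thing is asked for, a point or a joint stands for the part that bears it (a point fixed in the world has none). Each returns a list of dicts, best first, with "confidence" (0 to 1); they miss things now and then, are a little off and sometimes report something else, mostly with a low value. They report only what shows in the picture. A call takes as long as a camera call. They do not tell look-alikes from the thing itself.
- arm.look_for(camera, thing): "point" ([x, y, z] in mm, in the coordinates of the camera as it stood for that picture, good to about 4 mm: the middle of the surface that is visible of it).
The state is a dict: "t": time; "q": joint angles; "qvel": joint speeds; "joint_efforts": joint torques, N m; "ee_pos": TCP position; "orientation": TCP orientation; "contact_force": force on the tool from outside, world axes, zero at the start; "torque": the same for the moment, N m; "finger_gap": finger opening in mm.
Only numpy, scipy, OpenCV 4.12 (cv2) and the standard library are available. Lean on these libraries where they do the work, as an engineer would, in place of code of your own. Each camera call takes 0.05 s, during which the arm holds its last target.

## Working session

There is one attempt and no reset: what is moved stays moved. The work goes in short steps, Python scripts to look and compute and a tool call to move; the robot and the scene stay as the last step left them, time stands still between calls to the robot, and variables do not carry over. Pictures are saved under pics/ and viewed, and the job is handed in when it is done.

Besides the shell and the picture viewer there is one more tool, called after "Emit:" as name(argument=value, ...) on one line, values as JSON. jog_arm: Moves the arm, as the interface text tells. Scaled input: -1 to 1 covers 30 cm each way for a shift and pi rad each way for a turn. Its arguments: {"type":"object","properties":{"targets":{"type":"string"},"grip_force":{"type":"number"}},"required":["targets"]}

```bash
mkdir -p pics; ls
cat > h.py <<'E'
import numpy as np, cv2
from plant import arm
def snap(n,f):
    c=arm.camera(n); cv2.imwrite('pics/'+f,cv2.cvtColor(c['pixels'],cv2.COLOR_RGB2BGR)); return c
def cloud(c):
    z=c['z_map'];v,u=np.mgrid[:z.shape[0],:z.shape[1]]
    P=np.stack([(u-c['cx'])/c['fx']*z,(v-c['cy'])/c['fy']*z,z],-1)
    return (P-np.array(c['t']))@np.array(c['R'])
def w(c,p): return (np.array(p)-np.array(c['t']))@np.array(c['R'])
E
python3 - <<'E'
from h import *
import pickle
np.set_printoptions(precision=1,suppress=True)
print(arm.get_state())
for n in ['scene','side']:
    c=snap(n,n+'0.png'); pickle.dump(c,open(n+'0.pkl','wb'))
    for t in ['spacer_plate','seat_plate','shelf','cap_tin','capping_bell','spanner','bottle_1']:
        for d in arm.look_for(n,t)[:4]: 
            p=np.array(d['point']); print(n,t,round(d['confidence'],2),w(c,p),(p[0]/p[2]*c['fx']+c['cx']).round(),(p[1]/p[2]*c['fy']+c['cy']).round())
print(arm.get_state()['t'])
E
```

```text
pics
{'t': 0.0, 'q': array([-72.6,  21.7,  99.4,  -0. ,  58.9,  -1.9]), 'qvel': array([-0.1, -0. , -0.1, -0. ,  0. ,  0.1]), 'joint_efforts': array([  0. , -76.4, -43.4,   0.1,   0. ,  -0. ]), 'ee_pos': array([ 231.9, -660.1,  224.3]), 'orientation': array([ -90.1,    0. , -160.6]), 'contact_force': array([-0.8, -0.6, -0.1]), 'torque': array([-0., -0., -0.]), 'finger_gap': 91.12846479734286}
scene spacer_plate 0.9 [586.6  56.7 108.8] 323.0 220.0
scene spacer_plate 0.9 [484.6 381.6  10.5] 418.0 244.0
scene spacer_plate 0.85 [658.7 281.3   6.2] 381.0 270.0
scene seat_plate 0.73 [ 538.1 -306.   110.6] 234.0 194.0
scene shelf 0.95 [611.4 -93.9 102. ] 279.0 217.0
scene cap_tin 0.47 [ 601.7 -111.3  127.7] 275.0 208.0
scene capping_bell 0.43 [585.9  57.3 108. ] 323.0 220.0
scene bottle_1 0.76 [ 521.6 -568.6  100.5] 177.0 183.0
scene bottle_1 0.57 [531.9 609.  150.3] 497.0 232.0
side spacer_plate 0.96 [571.6  57.6 110.6] 298.0 188.0
side spacer_plate 0.88 [470.3 385.3  12. ] 237.0 277.0
side spacer_plate 0.59 [646.4 277.7   9.2] 230.0 233.0
side seat_plate 0.63 [ 543.9 -271.9  114.3] 371.0 155.0
side seat_plate 0.34 [572.   61.  109.5] 297.0 188.0
side shelf 0.77 [526.5 -53.  101.5] 332.0 183.0
side cap_tin 0.72 [ 579.8 -107.3  129.2] 332.0 164.0
side capping_bell 0.71 [340.7 255.2  31.5] 304.0 271.0
side spanner 0.5 [371.1 -79.1   4.7] 372.0 223.0
side bottle_1 0.72 [491.3 623.2 107.1] 146.0 292.0
0.8
```

View pics/scene0.png

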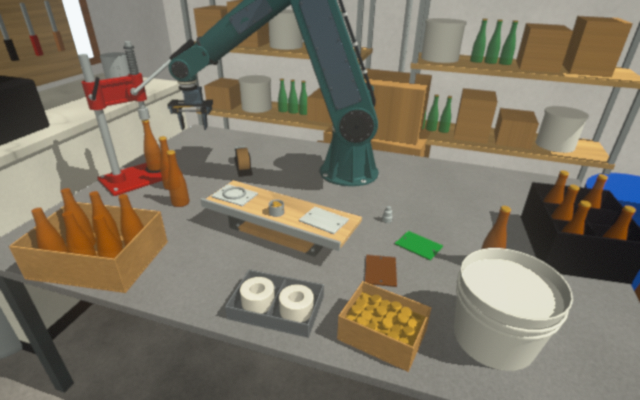

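View pics/side0.png

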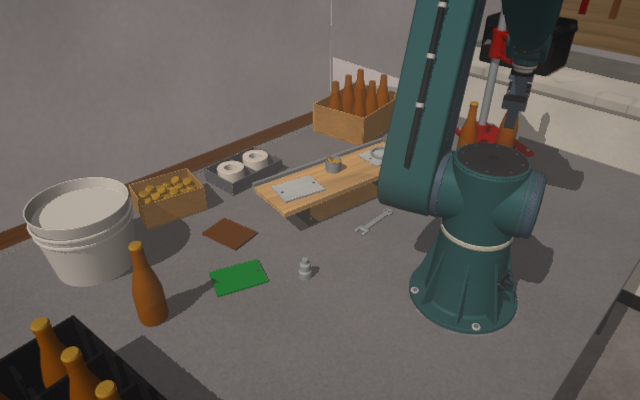

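The plain light-grey plate lies in the left half of the shelf (scene px 323,220; side px 298,188), the ringed one is at the right end, and the tin is between them. The green and brown look-alikes are on the bench. Next I'll get exact poses from depth.

Run:
```python
from h import *
import pickle
np.set_printoptions(precision=1,suppress=True)
for n in ['scene','side']:
    c=pickle.load(open(n+'0.pkl','rb')); X=cloud(c); im=c['pixels'].astype(int); ok=c['z_map']>0
    reg=ok&(X[...,0]>380)&(X[...,0]<800)&(X[...,1]>-480)&(X[...,1]<300)
    print(n,np.histogram(X[...,2][reg&(X[...,2]>85)&(X[...,2]<125)],bins=np.arange(85,126,2)))
    sat=im.max(-1)-im.min(-1)
    top=reg&(X[...,2]>92)&(X[...,2]<118)
    wood=top&(sat>50)
    plate=top&(sat<35)&(X[...,1]>-60)
    for nm,m in [('wood',wood),('plate',plate)]:
        k,l,s,ce=cv2.connectedComponentsWithStats(m.astype(np.uint8))
        for i in range(1,k):
            if s[i,4]<60: continue
            P=X[l==i]; r=cv2.minAreaRect(P[:,:2].astype(np.float32)); print(nm,s[i],P.mean(0),P[:,2].std(),r,cv2.boxPoints(r).tolist())
    x0,x1=(190,380) if n=='scene' else (240,420)
    y0,y1=(170,270) if n=='scene' else (130,230)
    cv2.imwrite(f'pics/{n}0z.png',cv2.cvtColor(cv2.resize(c['pixels'][y0:y1,x0:x1],None,fx=4,fy=4,interpolation=cv2.INTER_CUBIC),cv2.COLOR_RGB2BGR))
```

```text
scene (array([  70,   77,   83,   74,   91,  102,  444, 1044,  880,  277,  244,
        602,  478,  253,  132,   69,   44,   27,   17,   18]), array([ 85,  87,  89,  91,  93,  95,  97,  99, 101, 103, 105, 107, 109,
       111, 113, 115, 117, 119, 121, 123, 125]))
wood [ 206  180  156   65 2324] [558.6 -79.  100.8] 2.5837901274682253 ((554.5277709960938, -116.00717163085938), (561.7147216796875, 189.60011291503906), 81.02041625976562) [[417.05267333984375, -378.625732421875], [604.3290405273438, -408.218994140625], [692.0028686523438, 146.61138916015625], [504.72650146484375, 176.20465087890625]]
wood [153 214   9  14  64] [ 773.8 -467.6  105.2] 7.223630845277956 ((772.6146240234375, -467.9419250488281), (55.09763717651367, 4.892099857330322), 8.971078872680664) [[745.0214233398438, -469.8216247558594], [745.7842407226562, -474.6539001464844], [800.2078247070312, -466.0622253417969], [799.4450073242188, -461.2299499511719]]
plate [300 207  48  27 691] [585.1  59.2 108.4] 1.8736201085561501 ((581.365478515625, 57.27338409423828), (139.80955505371094, 103.07733917236328), 74.44211578369
[... 1380 characters left out ...]
.286376953125, 175.1241455078125]]
plate [252 164  55  25 268] [674.2  47.8 110.1] 4.721775967337755 ((675.322998046875, 41.867095947265625), (206.64682006835938, 22.456905364990234), 81.41047668457031) [[648.7886352539062, -58.62038803100586], [670.9937133789062, -61.974430084228516], [701.8573608398438, 142.35458374023438], [679.6522827148438, 145.7086181640625]]
plate [272 175  53  28 805] [572.   59.2 109.7] 2.29151247167348 ((575.7852783203125, 55.32456970214844), (141.1722412109375, 105.16822052001953), 76.17393493652344) [[507.85638427734375, -0.6500625610351562], [609.9774780273438, -25.78266143798828], [643.7141723632812, 111.29920196533203], [541.5930786132812, 136.43179321289062]]
```

Emit:
jog_arm(targets="0.061 0.114 0 0 0 0.034 0.66; 0.122 0.228 0 0 0 0.068 0.66; 0.183 0.342 0 0 0 0.102 0.66; 0.244 0.456 0 0 0 0.136 0.66; 0.305 0.57 0 0 0 0.17 0.66", grip_force=20)

```text
t: 1.22
ee_pos: [324.0, -487.8, 225.0]
orientation: [-90.0, -0.0, -129.8]
contact_force: [0.5, -0.5, 0.5]
finger_gap: 61.8
```

Emit:
jog_arm(targets="0.061 0.114 0 0 0 0.034 0.66; 0.122 0.228 0 0 0 0.068 0.66; 0.183 0.342 0 0 0 0.102 0.66; 0.244 0.456 0 0 0 0.136 0.66; 0.305 0.57 0 0 0 0.17 0.66")

```text
t: 1.63
ee_pos: [415.5, -316.8, 225.2]
orientation: [-90.0, -0.0, -99.2]
contact_force: [1.2, -0.7, -0.2]
finger_gap: 60.3
```

Emit:
jog_arm(targets="0.061 0.114 0 0 0 0 0.66; 0.122 0.228 0 0 0 0 0.66; 0.183 0.342 0 0 0 0 0.66; 0.244 0.456 0 0 0 0 0.66; 0.305 0.57 0 0 0 0 0.66")

```text
t: 2.05
ee_pos: [507.2, -145.6, 225.3]
orientation: [-90.0, -0.0, -99.4]
contact_force: [0.9, -1.3, 0.7]
finger_gap: 60.0
```

Emit:
jog_arm(targets="0.061 0.11 0 0 0 0 0.66; 0.122 0.22 0 0 0 0 0.66; 0.183 0.33 0 0 0 0 0.66; 0.183 0.33 0 0 0 0 0.66; 0.183 0.33 0 0 0 0 0.66")

```text
t: 2.47
ee_pos: [561.9, -47.0, 224.9]
orientation: [-90.0, -0.0, -99.3]
contact_force: [-0.8, 0.1, -0.7]
finger_gap: 60.4
```

Run:
```python
from h import *
import pickle
np.set_printoptions(precision=1,suppress=True)
for n in ['wrist','scene','side']:
    c=snap(n,n+'1.png'); pickle.dump(c,open(n+'1.pkl','wb'))
print(arm.get_state())
c=pickle.load(open('wrist1.pkl','rb')); X=cloud(c); im=c['pixels'].astype(int); ok=c['z_map']>0
print(np.array(c['R']),w(c,[0,0,0]),(c['z_map']>0).mean())
print(np.histogram(X[...,2][ok],bins=np.arange(85,126,2)))
```

```text
{'t': 2.6167, 'q': array([ -7.4,   9.5, 115.4,  -0. ,  55.2,   2.1]), 'qvel': array([-0.7, -0.2,  0. ,  0. , -0.1,  0.1]), 'joint_efforts': array([  1.4, -55.6, -41.7,   0.1,   0. ,   0. ]), 'ee_pos': array([560.9, -49.2, 224.9]), 'orientation': array([-90. ,  -0. , -99.5]), 'contact_force': array([ 1. ,  0.6, -0.7]), 'torque': array([-0. , -0.1, -0. ]), 'finger_gap': 60.17001925378463}
[[ 1.  -0.2  0. ]
 [-0.2 -0.9  0.3]
 [-0.  -0.3 -1. ]] [575.2  35.4 384.3] 0.995984375
(array([    0,     0,     0,     0,     0,     5,  9534, 28897,   788,
         270,  5484, 15306,  1502,  2589,   103,    50,    44,    51,
          47,    59]), array([ 85,  87,  89,  91,  93,  95,  97,  99, 101, 103, 105, 107, 109,
       111, 113, 115, 117, 119, 121, 123, 125]))
```

View pics/wrist1.png

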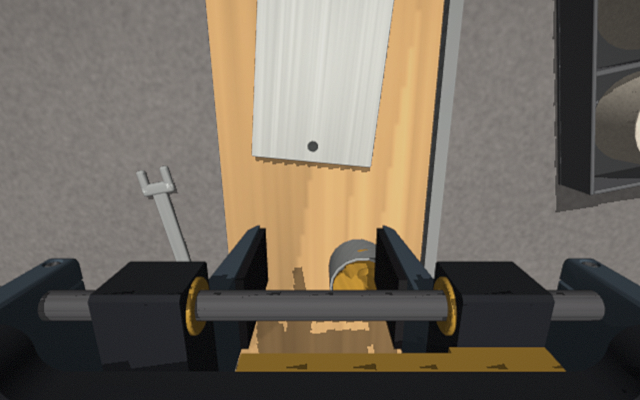

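View pics/scene1.png

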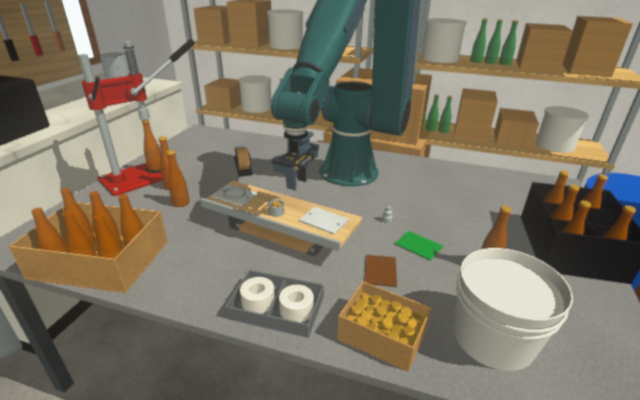

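The wrist view shows the plate's right end with corners near (253,157) and (370,168), the tin at about (357,262), the board's front edge on the left and the upstand on the right. I'll refine the poses from this view.

Run:
```python
from h import *
import pickle
np.set_printoptions(precision=1,suppress=True)
c=pickle.load(open('wrist1.pkl','rb')); X=cloud(c); im=c['pixels'].astype(int)
sat=im.max(-1)-im.min(-1); Z=X[...,2]
V=np.mgrid[:400,:640][0]
pl=(Z>104.5)&(Z<112)&(sat<40)&(V<200)
k,l,s,ce=cv2.connectedComponentsWithStats(pl.astype(np.uint8)); i=1+s[1:,4].argmax()
P=X[l==i]; r=cv2.minAreaRect(P[:,:2].astype(np.float32)); print(r,cv2.boxPoints(r)); print('z',np.median(P[:,2]))
# sides by row
m=l==i; L=[];R=[]
for v in range(5,145,5):
    u=np.where(m[v])[0]; L.append(X[v,u[0],:2]);R.append(X[v,u[-1],:2])
for q in (L,R):
    vx,vy,x,y=cv2.fitLine(np.array(q,np.float32),cv2.DIST_HUBER,0,.01,.01).ravel(); print('side ang',np.degrees(np.arctan2(vy,vx)),x,y)
wood=(Z>95)&(Z<103.5)&(sat>45)&(V<230); L=[];R=[]
for v in range(5,220,5):
    u=np.where(wood[v])[0]; L.append(X[v,u[0],:2]);R.append(X[v,u[-1],:2])
for q in (L,R):
    vx,vy,x,y=cv2.fitLine(np.array(q,np.float32),cv2.DIST_HUBER,0,.01,.01).ravel(); print('shelf ang',np.degrees(np.arctan2(vy,vx)),x,y)
print('wood z',np.median(Z[wood]))
t=(Z>128)&(Z<145)&(V>225)&(V<300)&(np.mgrid[:400,:640][1]>325)&(np.mgrid[:400,:640][1]<385)
print('tin',X[t][:,:2].min(0),X[t][:,:2].max(0),t.sum())
for nm,cc in [('scene','scene0'),('side','side0')]: pass
```

```text
((575.2255859375, 49.20507049560547), (124.37992095947266, 99.8481216430664), 75.34612274169922) [[511.2   1.7]
 [607.8 -23.6]
 [639.3  96.7]
 [542.7 122. ]]
z 107.48881756761554
side ang 75.39347 524.26385 49.38633
side ang 75.13573 627.3519 53.602127
shelf ang 80.89365 485.333 21.40447
shelf ang 80.7744 661.1604 -12.632562
wood z 99.47878518400718
tin [ 558.1 -123.6] [599.4 -87.6] 1413
```

Emit:
jog_arm(targets="-0.005 0 -0.12 0 0 0 0.66; -0.01 0 -0.23 0 0 0 0.66; -0.013 0 -0.32 0 0 0 0.66; -0.013 0 -0.368 0 0 0 0.66; -0.013 0 -0.368 0 0 0 0.66")

```text
t: 3.03
ee_pos: [556.6, -49.7, 112.9]
orientation: [-90.1, -0.0, -99.6]
contact_force: [0.9, 0.3, 0.7]
finger_gap: 60.4
```

Run:
```python
from h import *
np.set_printoptions(precision=1,suppress=True)
for i in range(3):
    c=snap(['side','scene','wrist'][i],f'd{i}.png'); s=arm.get_state(); print(s['t'],s['ee_pos'],s['orientation'],s['contact_force'])
```

```text
3.0833 [556.8 -49.7 113.7] [-90.1  -0.  -99.6] [0.3 0.2 0.1]
3.1333 [557.  -49.6 114.2] [-90.   -0.  -99.5] [ 0.2 -0.4 -0.4]
3.1833 [557.1 -49.5 114.5] [-90.   -0.  -99.5] [-0.1 -0.9 -0.5]
```

View pics/d2.png

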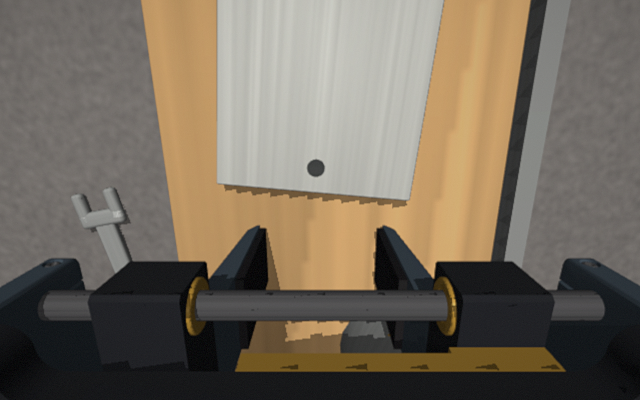

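Emit:
jog_arm(targets="0.004 0.023 -0.003 0 0 0.002 0.66; 0.007 0.046 -0.003 0 0 0.002 0.66; 0.011 0.069 -0.003 0 0 0.002 0.66; 0.015 0.092 -0.003 0 0 0.002 0.66; 0.019 0.115 -0.003 0 0 0.002 0.66")

```text
t: 3.6
ee_pos: [563.4, -13.1, 113.8]
orientation: [-90.0, -0.0, -99.1]
contact_force: [-0.3, -1.4, 0.7]
finger_gap: 60.3
```

Emit:
jog_arm(targets="0.003 0.017 0 0 0 0 0.66; 0.006 0.034 0 0 0 0 0.66; 0.008 0.051 0 0 0 0 0.66; 0.011 0.068 0 0 0 0 0.66; 0.014 0.085 0 0 0 0 0.66")

```text
t: 4.02
ee_pos: [567.5, 12.0, 113.7]
orientation: [-90.0, -0.0, -99.1]
contact_force: [-1.2, -3.2, 2.9]
finger_gap: 60.1
```

Run:
```python
from h import *
np.set_printoptions(precision=1,suppress=True)
c=snap('wrist','e2.png'); s=arm.get_state(); print(s['t'],s['ee_pos'],s['orientation'],s['contact_force'],s['finger_gap'])
```

```text
4.0667 [567.6  12.6 113.7] [-90.    0.  -99.1] [ 0.4  0.6 -0.2] 60.308012043322535
```

View pics/e2.png

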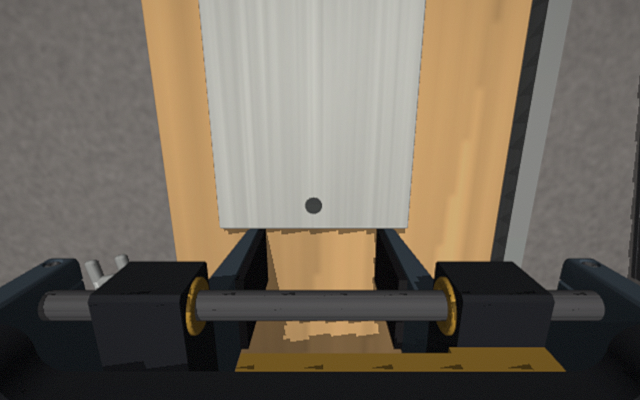

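The plate is now flush on both fingertips (edge at row ~229) and parallel to the board. I'll keep pushing.

Emit:
jog_arm(targets="0.003 0.02 0 0 0 0 0.66; 0.006 0.04 0 0 0 0 0.66; 0.01 0.06 0 0 0 0 0.66; 0.013 0.08 0 0 0 0 0.66; 0.016 0.1 0 0 0 0 0.66")

```text
t: 4.48
ee_pos: [572.2, 42.2, 113.6]
orientation: [-90.0, 0.0, -99.1]
contact_force: [-0.9, -1.7, 1.8]
finger_gap: 60.1
```

```bash
cat > m.py <<'E'
from h import *
import sys,pickle
tag=sys.argv[1]
np.set_printoptions(precision=1,suppress=True)
u=np.array([.159,.9873]);e=np.array([.9873,-.159]);o=np.array([554,-116])
for n in ['wrist','scene','side']:
    c=snap(n,f'{tag}_{n}.png'); X=cloud(c);Z=X[...,2]; im=c['pixels'].astype(int); sat=im.max(-1)-im.min(-1)
    D=X[...,:2]-o; A=D@u; B=D@e
    pl=(Z>103.5)&(Z<114)&(sat<40)&(A>90)&(A<350)&(B>-88)&(B<78)&(c['z_map']>0)
    if n=='wrist': pl&=np.mgrid[:400,:640][0]<232
    k,l,s,ce=cv2.connectedComponentsWithStats(pl.astype(np.uint8)); i=1+s[1:,4].argmax()
    Q=np.stack([A,B],-1)[l==i].astype(np.float32); r=cv2.minAreaRect(Q); print(n,'plate along/across',r,'A',Q[:,0].min(),Q[:,0].max(),'B',Q[:,1].min(),Q[:,1].max(),'z',np.median(Z[l==i]))
    wd=(Z>95)&(Z<104)&(sat>50)&(abs(A)<320)&(abs(B)<110)
    if wd.sum()>50: print('  wood A',np.percentile(A[wd],[0.2,99,99.8]),A[wd].max(),'B',np.percentile(B[wd],[.5,99.5]))
s=arm.get_state(); print(s['t'],s['ee_pos'],(s['ee_pos'][:2]-o)@u,s['orientation'],s['contact_force'])
E
python3 m.py f
```

```text
wrist plate along/across ((230.46844482421875, -11.330276489257812), (100.29450225830078, 109.74320220947266), 89.89620971679688) A 175.65869 285.36902 B -61.545803 38.826176 z 107.52529923345726
  wood A [ 92.  279.2 280.2] 280.7657472266541 B [-89.4  88.9]
scene plate along/across ((232.84967041015625, -8.788673400878906), (172.0524444580078, 106.20051574707031), 0.6089926362037659) A 146.42293 318.48526 B -61.284855 45.222923 z 108.68744935913963
  wood A [-276.   276.1  279.6] 280.3070731325737 B [-88.9  75.8]
side plate along/across ((229.61378479003906, -12.498863220214844), (178.92190551757812, 105.3604736328125), 1.0411401987075806) A 140.72993 318.46725 B -65.712524 40.367615 z 109.6906826076847
  wood A [-251.3  277.   279.1] 279.8176954770871 B [-93.7  90. ]
4.6333 [572.2  42.1 113.5] 159.00692582184266 [-90.    0.  -99.1] [-0.3  0.3 -0.6]
```

View pics/f_wrist.png

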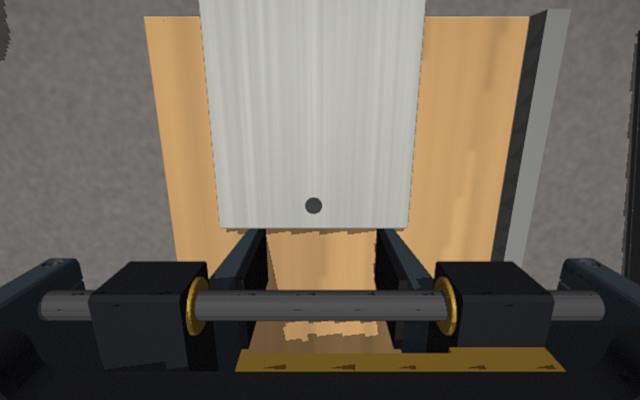

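View pics/f_side.png

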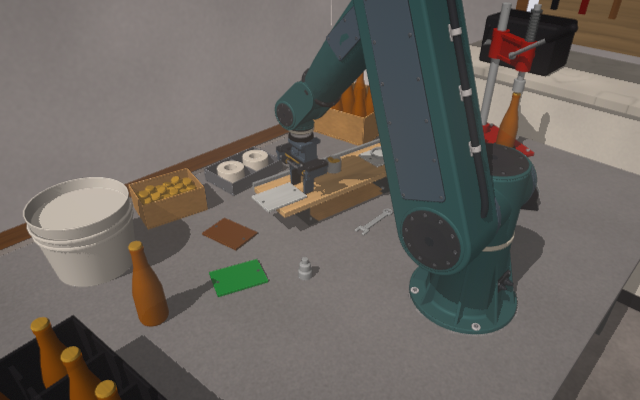

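Wrist view: the plate's near edge is at 175.7 along and the board end at 280.2, so the overhang is about 35.5 mm. It needs roughly 11 mm more.

Emit:
jog_arm(targets="0.002 0.01 0 0 0 0 0.66; 0.003 0.02 0 0 0 0 0.66; 0.005 0.029 0 0 0 0 0.66; 0.006 0.037 0 0 0 0 0.66; 0.006 0.037 0 0 0 0 0.66")

```text
t: 5.05
ee_pos: [574.0, 53.0, 113.6]
orientation: [-90.0, 0.0, -99.1]
contact_force: [-0.1, -0.5, -0.0]
finger_gap: 60.2
```

```bash
python3 m.py g
```

```text
wrist plate along/across ((241.121826171875, -11.416820526123047), (110.19182586669922, 100.40116119384766), 0.047867804765701294) A 185.99744 296.2284 B -61.571922 38.797516 z 107.53458230615722
  wood A [102.9 279.2 280.2] 280.56685588899444 B [-89.4  88.9]
scene plate along/across ((242.77610778808594, -8.328540802001953), (171.62896728515625, 103.22330474853516), 0.675778329372406) A 156.4689 328.90677 B -59.04189 43.887424 z 108.73807231837903
  wood A [-276.2  275.8  279.3] 280.85674447306803 B [-89.3  76. ]
side plate along/across ((240.3450469970703, -12.271717071533203), (105.700927734375, 178.10484313964844), 89.14482879638672) A 150.82498 329.62247 B -64.69343 41.395344 z 109.74105537474654
  wood A [-259.4  276.7  278.3] 278.8411054965599 B [-94.   90.8]
5.2 [574.   52.7 113.7] 169.72550035428642 [-90.    0.  -99.1] [-0.4  0.2  0.1]
```

View pics/g_wrist.png

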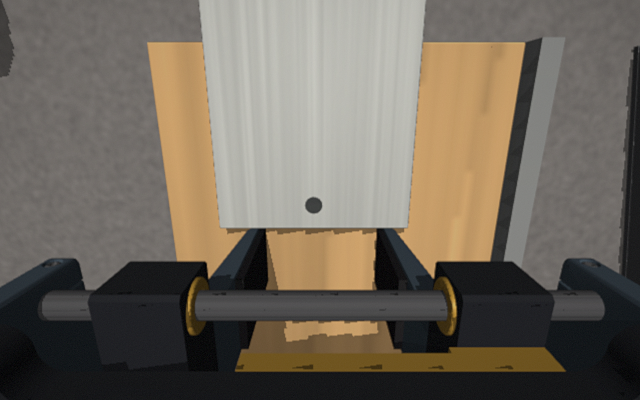

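Overhang is about 46 mm, with the plate straight. Backing off, then up.

Emit:
jog_arm(targets="-0.004 -0.025 0 0 0 0 0.66; -0.01 -0.06 0 0 0 0 0.66; -0.016 -0.1 0 0 0 0 0.66; -0.016 -0.1 0 0 0 0 0.66; -0.016 -0.1 0.03 0 0 0 0.66")

```text
t: 5.62
ee_pos: [568.1, 21.5, 121.6]
orientation: [-90.1, -0.0, -99.2]
contact_force: [-0.0, 0.4, -1.4]
finger_gap: 60.4
```

Emit:
jog_arm(targets="0 0 0.1 0 0 0 0.66; 0 0 0.22 0 0 0 0.66; 0 0 0.34 0 0 0 0.66; 0 0 0.45 0 0 0 0.66; 0 0 0.45 0 0 0 0.66")

```text
t: 6.03
ee_pos: [572.1, 22.7, 265.1]
orientation: [-89.5, 0.1, -99.1]
contact_force: [0.5, 0.5, 1.2]
finger_gap: 60.2
```

```bash
python3 m.py k
python3 - <<'E'
from h import *
np.set_printoptions(precision=1,suppress=True)
for n in ['scene','side']:
    c=arm.camera(n)
    for t in ['seat_plate','cap_tin','capping_bell','spanner','bottle_1']:
        for d in arm.look_for(n,t)[:2]: print(n,t,round(d['confidence'],2),w(c,d['point']))
E
```

```text
wrist plate along/across ((247.3036651611328, -11.41824722290039), (99.9735336303711, 114.9207534790039), 89.8931655883789) A 189.92967 304.79578 B -61.48908 38.584404 z 107.46565792398013
  wood A [-58.6 277.3 279.8] 280.6734181720527 B [-89.3  89. ]
scene plate along/across ((259.93194580078125, -8.242912292480469), (104.25228118896484, 138.78024291992188), 88.93977355957031) A 189.98741 328.82626 B -61.25866 43.700626 z 108.5568526442166
  wood A [-274.5  274.5  279.9] 280.97419270431647 B [-89.4  75.8]
side plate along/across ((256.33306884765625, -12.25136947631836), (141.91883850097656, 104.5269546508789), 0.7539821267127991) A 185.85632 327.08002 B -65.01316 40.32225 z 109.81043494505678
  wood A [-273.9  276.2  278.5] 278.8270182064566 B [-92.8  90.4]
6.1833 [569.1  22.6 258. ] 139.2742650143336 [-90.    0.  -99.1] [ 0.6 -0.   0.3]
scene seat_plate 0.85 [ 537.5 -302.8  108.5]
scene cap_tin 0.67 [ 596.3 -107.9  127.8]
scene capping_bell 0.5 [361.3 245.5  29.9]
scene spanner 0.61 [ 524.5 -569.    99.3]
scene bottle_1 0.95 [531.8 609.8 147.7]
scene bottle_1 0.87 [ 521.2 -567.4  102.1]
side seat_plate 0.97 [ 527.4 -292.4  118. ]
side cap_tin 0.61 [ 575.  -107.4  130.9]
side capping_bell 0.75 [340.2 255.   34.8]
side spanner 0.75 [372.2 -79.8   1.2]
side bottle_1 0.6 [492.3 622.1 107.5]
```

View pics/k_wrist.png

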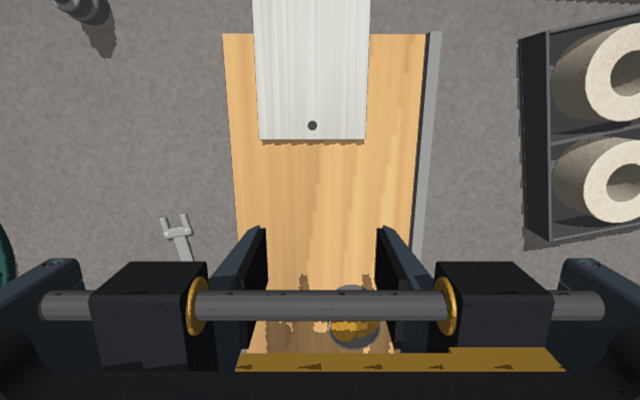

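View pics/k_scene.png

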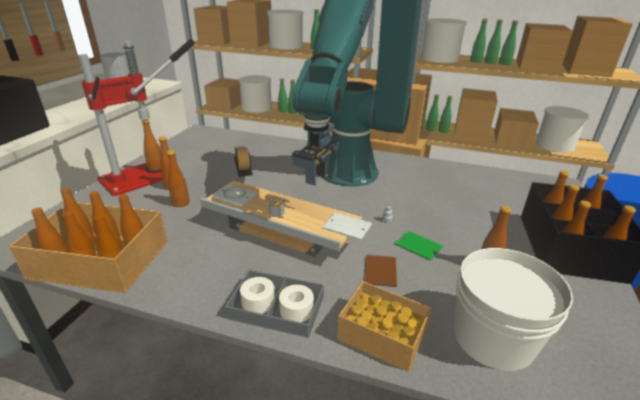

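```bash
python3 m.py n | head -3
python3 - <<'E'
from h import *
np.set_printoptions(precision=1,suppress=True)
# overhang directly in the wrist image: hand-off of end edge line (wood far edge) vs plate near edge
c=snap('wrist','o.png');X=cloud(c)
for v in range(20,46,3): print(v,X[v,238],X[v,400])
for v in range(130,150,2): print(v,X[v,300],c['pixels'][v,300])
E
```

```text
wrist plate along/across ((245.932861328125, -11.50839614868164), (100.3162841796875, 112.01063537597656), 89.94728088378906) A 189.94089 301.97687 B -61.716187 38.610252 z 107.46132886551126
  wood A [-53.  277.5 279.9] 280.5464719695622 B [-89.3  89.1]
scene plate along/across ((259.29412841796875, -7.217933654785156), (105.28053283691406, 139.41978454589844), 89.27576446533203) A 189.38039 328.65317 B -60.478806 45.979664 z 108.51655007803303
20 [504.3 205.2  -0.8] [683.6 176.6  -1.3]
23 [503.4 202.5  -1.9] [682.7 173.2   1.3]
26 [502.8 199.4  -1.3] [683.3 170.7  -2.3]
29 [502.1 196.4  -1.4] [682.6 167.4  -0.7]
32 [520.8 172.2  99.1] [657.9 149.9 101.3]
35 [520.2 170.   98.7] [657.7 147.6 101. ]
38 [519.7 167.6  99. ] [657.7 145.4 100.2]
41 [519.4 165.1 100.3] [657.5 143.  100.3]
44 [518.9 162.8 100.4] [657.5 140.7  99.6]
130 [559.6  83.  108. ] [203 202 195]
132 [559.2  81.1 106. ] [201 201 193]
134 [559.   79.5 108. ] [202 202 193]
136 [558.7  77.8 108.4] [201 201 193]
138 [558.3  75.9 107.3] [196 197 190]
140 [557.4  73.4  99.8] [117  93  64]
142 [557.   71.5  99.4] [129 102  69]
144 [556.5  69.4  97.1] [129 101  67]
146 [556.4  67.9 100.2] [216 172 114]
148 [556.   65.9  98.9] [215 170 114]
```

Run:
```python
from plant import arm
s=arm.get_state(); print(s['t'],s['ee_pos'],s['contact_force'],s['qvel'].round(1)); print(arm.close_job())
```

```text
6.9833 [569.1879248   22.65219874 257.63342676] [-0.25221386 -0.06834471  0.25126064] [-0.  -0.   0.   0.  -0.1 -0.1]
the job is handed in; nothing more can be done
None
```

I pushed the plain plate along the shelf towards its left end with both fingertips on its right edge. It now sticks out about 48 mm, just over a third of its 140 mm length (46.7 mm). I then backed the arm off, raised it clear and handed the job in at 7.0 s of the 38 s allowed.

**Final position:**
- **Flat and straight:** the plate's top reads 107.5 mm in the wrist view. It is parallel to the shelf within about 0.1° there; the scene and side cameras gave about 1°.
- **Front and back:** its front edge is about 28 mm inside the shelf's front edge, and it stays clear of the upstand at the back.
- **Forces:** no reading after a move was above about 5 N.

**Where the checks disagreed:**
- **Overhang:** just before I backed off, the wrist view gave about 46 mm. Afterwards the wrist gave about 50 mm, the scene camera about 49 mm and the side camera about 47–48 mm. The first value was probably too low because the fingertips merged with the plate's edge in that view. The plate's far edge did not move as I backed off, so I left it.
- **Other objects:** the tin, capping bell, bottles and spanner were found where they had been, within the detector's accuracy. The seat plate's detected point shifted by about 26 mm in the side view between checks, but the arm hid part of it in the first picture. The scene view and the pictures show it unmoved. One scene reading of the spanner fell on a bottle and was clearly wrong.

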